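# Put a V-block away in the tool chest and fold the lid stay

### The job

Put the loose V-block away in the empty middle compartment of the red tool chest: raise the lid by its handle until the folding stay locks and holds it up by itself, without straining the stay, then set the V-block down inside. After that push the yellow elbow of the stay back through until the lock is broken and stays broken while the lid is still up, and lower the lid by its handle until it is fully shut, never letting it fall. Leave the other things on the table where they are.

Things in the scene. Friction and masses are not known exactly. Their poses are not given: they have to be found in the camera images.
- chest: Red steel tool chest fixed to the table, 175 (x) x 320 (y) x 115 mm high, walls 3 mm, floor 6 mm. Origin: centre of its underside; its x points from the handle side to the hinge (away from the robot at yaw 0), y to the left. Two dividers 60 mm high cut it into: stay bay on the right (-y), where the folding stay stands by the wall, empty middle compartment, foam insert with pin heads on the left.
- lid_hinge (a point): Middle of the lid's hinge line: chest frame (87.5, 0, 115) mm, on the far rim. The hinge line runs along the chest's y.
- lid (a joint): Lid angle in rad: 0 shut, 1.57 upright. Lid 0.92 kg, 175 x 320 mm, 15 mm thick. Once the stay is broken, stiff joints still hold the lid above about 1.0 rad; let go below that it may fall and slam. The stay stops the lid somewhere between 1.36 and 1.67 rad: this differs from chest to chest, as the stay is set by a slot at its head on the lid.
- lid_handle (a point): Middle of the lid's black round handle bar, 10 mm thick, 110 mm long along the chest's y, 38 mm in front of the lid's front edge on two legs. It moves on a circle about the hinge line: lid shut, it lies 213 mm in front of the hinge and 7.5 mm above it; lid upright, 213 mm above the hinge. It can be pinched from above at every lid angle and turns in the fingers. Lifting takes about 6 N.
- elbow (a joint): Elbow of the stay, rad: within 0.3 of 0 folded (lid shut), 2.59 links in line, 2.69 at its stop = locked. When the lid reaches its hard limit a spring takes the elbow to the stop, at the latest when the pull on the lid is eased, and holds it there. 5 to 12 N on the knob breaks the lock; let go above 2.12 it may spring back and lock again, from 2.1 to 1.5 it stays broken, lid up.
- elbow_knob (a point): Centre of the yellow round knob, 18 mm thick, 24 mm long along the chest's y, on the elbow's axis (chest y -118 mm). Stay locked: 40 to 60 mm above the rim, 73 to 97 mm in front of the hinge, free from above and in front. It moves on a circle about the foot pin; to break the stay push it down and towards the hinge, square to the line foot pin to knob (some 45 deg down), about 34 mm.
- stay_foot_pin (a point): Foot pin of the stay, lower end of the lower link (94 mm pin to pin), on the right wall inside (chest y -132 mm), 12 mm below the rim, 152 to 158 mm in front of the hinge. It is only clamped in a slot along the chest's x: forcing the lid past its stop, or down on the locked stay, with over about 15 N at the handle makes it slip and spoils the setting.
- middle_bay (a point): Centre of the floor of the empty middle compartment, chest frame (0, -12.5, 6) mm; axes as the chest. The compartment is 169 mm (x) x 142 mm (y).
- vblock: Bright metal V-block, 0.32 kg, 55 mm long (its x), 36 mm wide (its y), 44 mm high, with a V groove along its top. Origin: centre of its underside. Best gripped across its width.
- tube: Bystander: offcut of square steel tube, 90 x 40 x 40 mm. Origin: centre of its underside.
- stop: Bystander: dark L-shaped stop square, foot 75 x 40 x 12 mm with an upright 62 mm high. Origin: centre of its underside.
- spray: Bystander: blue spray bottle, 68 mm across, 193 mm high. Origin: centre of its underside.
There are look-alikes about, which are no part of the job. Of the things that look like the vblock, take the one that is farthest to the robot's left at the start.

How it is judged:
By the outcome, as a careful person would: the job done as asked, in the order asked, and still so for the second after the job is handed in, with the robot touching nothing.
It also fails if it takes over 72 s, if anything falls off the work surface, if the arm or the gripper's body presses on something with over 40 N, if the wrist force passes 120 N, or if a joint passes its speed limit or range.

### The arm

A 6-joint arm with a two-finger parallel gripper is mounted at the origin on the work surface. World frame = base frame: x ahead of the robot, y to its left, z up, the work surface at z = 0. Lengths are in m, angles in rad, forces in N, time in s.
With the tool pointing down it reaches from about 0.35 to 0.725 m from the base axis. Payload 4.3 kg.
Tool frame: the origin (TCP) lies on the mounting face of the last link; the fingertips stand 173 mm ahead of it and the grasp point (between the pads) lies 155 mm ahead of it; z points along the fingers, y is the line along which they close (so a half turn about z gives the same grasp; the last joint's range is limited). The gripper opens to 85 mm and grips with 20 to 120 N. Pads are 22 mm wide; open, the fingers measure 114 mm over their backs; the gripper's body (76 mm by 85 mm) begins 54 mm behind the grasp point. The pads swing forward as they close: fully open they stand 13 mm farther back than shut.
Start: joints at [-1.316, 0.377, 0.081, 1.274, 0, 1.46], TCP at [0.205, -0.537, 0.405] pointing down, gripper open.
Joint ranges: [-2.72, 2.72], [-0.84, 1.66], [-1.02, 1.22], [-1.77, 2.12], [-1.37, 1.28], [-3.14, 3.14]. Speed limits (rad/s): [2.57, 2.57, 3.14, 3.14, 3.14, 3.14].

### API

Orientations are given as a unit quaternion [w, x, y, z].
In Python, from bench import env gives the robot as it stands. Calls block until the motion is done:
- env.movep(position, orientation): joint-space move of the TCP to a pose.
- env.move_linear(position, rate=0.15, rot=None): straight line of the TCP; rot=None keeps the orientation; rate is the mean speed in m/s.
- env.move_joints(angles): joint-space move.
- env.ungrasp() and env.grab(force=None): open the fingers fully, or close them until they stop; force is the grip in N (None keeps the last).
- env.pause(seconds).
- env.ik(position, orientation): joint angles nearest the present ones, or None.
- env.read_camera(name): name is "scene" or "top" or "wrist"; returns a dict with "image" (420x560x3 uint8, red, green, blue), "z_map" (420x560 float32, m along the optical axis (not along the pixel's ray), 0 where there is no reading), "fx", "fy", "cx", "cy" (pixels), "eye" and "orientation" of the camera in the world. Camera axes: x right, y up, looking along -z (the intrinsics and any distortion apply to the point x, -y, -z); pixel columns grow to the right and rows downward; lengths in m; the calibration is good to about 2 mm. A picture is of the moment at which its call begins.
A pose or a line that the arm cannot do raises env.IKError and nothing moves.
- env.close_job(): hands the job in; it is judged then, once.
Trained networks look in a picture, given as the dict that the camera call returned (one of the last four; its "shot" number tells which), for a name from the list of things; names that differ only in an ending like _2 or _b are one class to them, and where a whole thing is asked for, a point or a joint stands for the part that bears it (a point fixed in the world has none). Each returns a list of dicts, best first, with "conf" (0 to 1); they miss things now and then, are a little off and sometimes report something else, mostly with a low value. They report only what shows in the picture. A call takes as long as a camera call. They do not tell look-alikes from the thing itself.
- env.regions_of(query, picture): "pixels" (420x560 bool, what is visible of it).
- env.place_of(query, picture): "centre" ([x, y, z] in m, in the coordinates of the camera as it stood for that picture, good to about 4 mm: a listed point, or the origin of a listed thing).
Readings, each from a call of its own:
- env.get_t(): time.
- env.get_qpos(): joint angles.
- env.get_dq(): joint speeds.
- env.get_effort(): joint torques, N m.
- env.get_tool_pos(): TCP position.
- env.get_eef_rot(): TCP orientation.
- env.get_wrist_force(): force on the tool from outside, world axes, zero at the start.
- env.get_ft_torque(): the same for the moment, N m.
- env.get_finger_gap(): finger opening in m.
- env.get_gripper_force(): force on a finger pad.
Only numpy, scipy, OpenCV 4.12 (cv2) and the standard library are available. Lean on these libraries where they do the work, as an engineer would, in place of code of your own. Each camera call takes 0.05 s, during which the arm holds its last target. There are 200 camera calls.

## Working session

There is one attempt and no reset: what is moved stays moved. The work goes in short steps, each a Python script; the robot and the scene stay as the last script left them, time stands still between calls to the robot, and variables do not carry over. Pictures are saved under pics/ and viewed, at most 10 in all, crops included, and the job is handed in when it is done.

```bash
ls; mkdir -p pics; cat > h.py <<'E'
from bench import env
import numpy as np, cv2
from scipy.spatial.transform import Rotation as R
def Rq(q): return R.from_quat([q[1],q[2],q[3],q[0]])
def qw(r): x=r.as_quat(); return [x[3],x[0],x[1],x[2]]
def c2w(p,c): return Rq(c["orientation"]).apply(p)+np.array(c["eye"])
def cloud(c):
    z=c["z_map"]; v,u=np.indices(z.shape)
    P=np.stack([(u-c["cx"])/c["fx"]*z,-(v-c["cy"])/c["fy"]*z,-z],-1)
    return Rq(c["orientation"]).apply(P.reshape(-1,3)).reshape(z.shape+(3,))+np.array(c["eye"])
def save(c,n): cv2.imwrite("pics/"+n,c["image"][:,:,::-1])
E
python3 - <<'E'
from h import *
a=env.read_camera("top"); b=env.read_camera("scene")
cv2.imwrite("pics/a.png",cv2.resize(np.vstack([a["image"],b["image"]])[:,:,::-1],(400,600)) )
save(a,"top0.png"); save(b,"scene0.png")
print([k for k in a if k not in("image","z_map")],a["eye"],a["orientation"],b["eye"],b["orientation"],a.get("distortion"))
for c in (a,b):
  for n in ["chest","lid_handle","lid_hinge","middle_bay","stay_foot_pin","vblock","tube","stop","spray"]:
    for d in env.place_of(n,c): print(n,round(d["conf"],2),np.round(c2w(d["centre"],c),3))
  print()
np.savez("ab.npz",P=cloud(a),Q=cloud(b))
print(env.get_tool_pos(),env.get_eef_rot(),env.get_t())
E
```

```text
pics
['fx', 'fy', 'cx', 'cy', 'eye', 'orientation', 'shot'] [ 0.42212403 -0.02614231  1.46519881] [-0.70450677 -0.04290466  0.0421729   0.70714274] [1.27508699 0.20680312 1.11124129] [0.55330351 0.18236395 0.23950291 0.77668332] None
chest 0.76 [ 0.592  0.041 -0.   ]
lid_handle 0.76 [0.47  0.017 0.125]
lid_hinge 0.74 [0.676 0.057 0.115]
stay_foot_pin 0.16 [ 0.591  0.039 -0.   ]
vblock 0.72 [ 0.375  0.208 -0.001]
vblock 0.67 [ 0.64   0.277 -0.   ]
vblock 0.54 [ 0.57   0.348 -0.001]
vblock 0.49 [ 0.784  0.283 -0.003]
tube 0.71 [0.429 0.33  0.001]
stop 0.67 [ 0.404 -0.343  0.   ]
spray 0.83 [ 0.582 -0.397  0.001]

chest 0.74 [ 0.59   0.038 -0.001]
lid_handle 0.86 [0.468 0.016 0.122]
lid_hinge 0.72 [0.677 0.058 0.114]
vblock 0.95 [ 0.647  0.282 -0.   ]
vblock 0.88 [0.377 0.216 0.002]
vblock 0.63 [ 0.784  0.282 -0.003]
vblock 0.6 [0.57  0.357 0.002]
tube 0.63 [ 0.432  0.333 -0.002]
stop 0.58 [ 0.404 -0.341 -0.001]
stop 0.37 [0.672 0.059 0.114]
spray 0.57 [ 0.582 -0.394 -0.001]

[ 0.20517083 -0.53717934  0.40472349] [4.76103430e-05 9.83407921e-01 1.81407989e-01 2.59996663e-05] 1.0
```

View pics/top0.png

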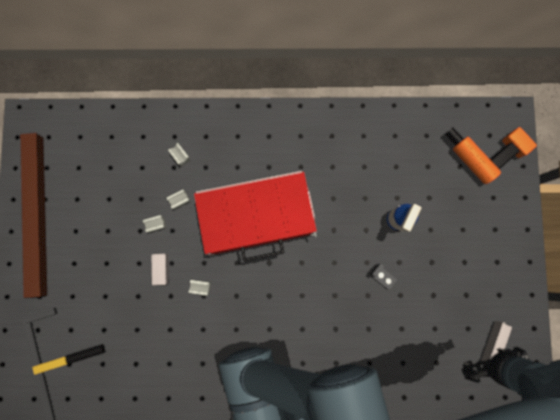

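View pics/scene0.png

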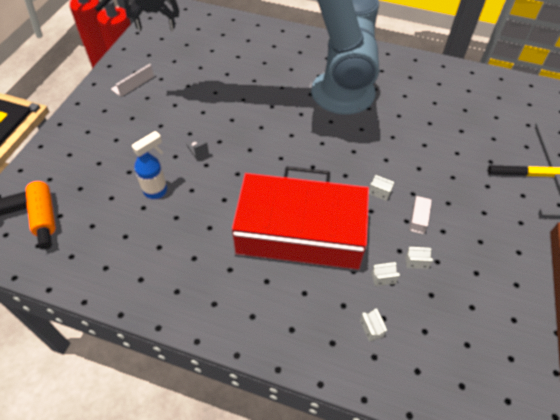

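Top view: the chest is at (255,213) with its handle at (262,255). The four V-blocks are at (178,153), (177,199), (153,224) and (199,287). The one farthest left is at (153,224), world about (0.57, 0.35). The scene view agrees with this.

```bash
cat >> h.py <<'E'
def axes(p): # major axis angle via minAreaRect, xy
    (c,(w,h),a)=cv2.minAreaRect((p[:,:2]*1000).astype(np.float32)); 
    a=np.radians(a if w>h else a+90); a=(a+np.pi/2)%np.pi-np.pi/2
    return np.array(c)/1000,sorted((w,h)),a
E
python3 - <<'E'
from h import *
a=env.read_camera("top"); P=cloud(a)
m=(P[...,2]>.118)&(P[...,2]<.14)&(a["image"][...,0]>150)&(a["image"][...,1]<70)
p=P[m]; print("lid",len(p),np.median(p[:,2]),axes(p))
b=env.read_camera("scene");Q=cloud(b)
m=(Q[...,2]>.122)&(Q[...,2]<.138)&(b["image"][...,0]>150)&(b["image"][...,1]<70)
print("lid scene",m.sum(),np.median(Q[m][:,2]),axes(Q[m]))
for c,X in((a,P),(b,Q)):
  for d in env.regions_of("vblock",c):
    p=X[d["pixels"]]; 
    if abs(np.median(p[:,0])-.57)<.04 and np.median(p[:,1])>.31:
        t=p[p[:,2]>.02]; print("vb",len(p),np.percentile(p[:,2],[5,50,95]),t.mean(0),axes(t))
  for d in env.place_of("lid_handle",c)[:1]: print(c2w(d["centre"],c))
yaw0=.14
# reach test
for al in (0,30):
  for ang in np.arange(0,1.8,.4):
    f=np.array([np.cos(yaw0),np.sin(yaw0)]); H=np.array([.677,.057]); 
    r=-213*np.cos(ang)-7.5*np.sin(ang); z=213*np.sin(ang)+7.5*np.cos(ang)
    g=np.r_[H+f*r/1000,.115+z/1000]
    for k in (0,1):
      rot=R.from_euler("z",yaw0)*R.from_euler("y",-np.radians(al))*R.from_euler("x",np.pi)*R.from_euler("z",np.pi/2+k*np.pi)
      s=env.ik(g-rot.apply([0,0,.155]),qw(rot)); print(al,round(ang,1),k,np.round(rot.apply([0,0,1]),2),None if s is None else np.round(s,2))
E
```

```text
lid 6614 0.13037755533533846 (array([0.58877728, 0.0379066 ]), [172.04698181152344, 319.7572326660156], np.float64(-1.371261628637043))
lid scene 7531 0.12779566850350232 (array([0.5897868 , 0.04126765]), [182.79025268554688, 320.4487609863281], np.float64(-1.3713636277067929))
vb 274 [0.0047679  0.03579767 0.04767655] [0.56717471 0.34597406 0.04283073] (array([0.51197919, 0.17104729]), [54.58098220825195, 429.9438171386719], np.float64(1.2695034584523626))
[0.46748091 0.01647401 0.12739673]
vb 509 [0.00151721 0.03101727 0.04425639] [0.57662916 0.35100289 0.04311459] (array([0.91194525, 0.29755157]), [64.27140808105469, 745.854248046875], np.float64(-0.15892347226020576))
[0.46797789 0.01456783 0.11763725]
0 0.0 0 [ 0. -0. -1.] [-0.08  0.25 -0.45  0.88 -0.   -1.79]
0 0.0 1 [ 0. -0. -1.] [-0.08  0.25 -0.45  0.88  0.    1.35]
0 0.4 0 [ 0. -0. -1.] [-0.07  0.21 -0.27  1.09 -0.   -1.78]
0 0.4 1 [ 0. -0. -1.] [-0.07  0.21 -0.27  1.09  0.    1.36]
0 0.8 0 [ 0. -0. -1.] [-0.05  0.27 -0.01  1.29 -0.   -1.76]
0 0.8 1 [ 0. -0. -1.] [-0.05  0.27 -0.01  1.29  0.    1.38]
0 1.2 0 [ 0. -0. -1.] [-
[... 185 characters left out ...]
 0.64  0.71  1.64  0.    1.42]
30 0.0 0 [ 0.5   0.07 -0.87] [-0.18 -0.09 -1.    0.16  0.16 -1.85]
30 0.0 1 [ 0.5   0.07 -0.87] [-0.18 -0.09 -1.    0.16  0.16  1.29]
30 0.4 0 [ 0.5   0.07 -0.87] [-0.16 -0.18 -0.82  0.43  0.15 -1.84]
30 0.4 1 [ 0.5   0.07 -0.87] [-0.16 -0.18 -0.82  0.43  0.15  1.31]
30 0.8 0 [ 0.5   0.07 -0.87] [-0.13 -0.14 -0.6   0.6   0.13 -1.8 ]
30 0.8 1 [ 0.5   0.07 -0.87] [-0.13 -0.14 -0.6   0.6   0.13  1.34]
30 1.2 0 [ 0.5   0.07 -0.87] [-0.09 -0.01 -0.38  0.7   0.11 -1.77]
30 1.2 1 [ 0.5   0.07 -0.87] [-0.09 -0.01 -0.38  0.7   0.11  1.37]
30 1.6 0 [ 0.5   0.07 -0.87] [-0.05  0.15 -0.17  0.74  0.09 -1.74]
30 1.6 1 [ 0.5   0.07 -0.87] [-0.05  0.15 -0.17  0.74  0.09  1.41]
```

```bash
cat >> h.py <<'E'
YAW=.200; C=np.array([.590,.040]); F=np.array([np.cos(YAW),np.sin(YAW)]); L=np.array([-F[1],F[0]])
def ch(x,y,z): return np.r_[C+F*x+L*y,z]           # chest frame -> world
def hd(t): return ch(.0875-.213*np.cos(t)-.0075*np.sin(t),0,.115+.213*np.sin(t)+.0075*np.cos(t))
def rot(al,yaw=YAW,k=1): return R.from_euler("z",yaw)*R.from_euler("y",-np.radians(al))*R.from_euler("x",np.pi)*R.from_euler("z",np.pi/2+k*np.pi)
def tcp(g,r,d=.155): return np.asarray(g)-r.apply([0,0,d])
def W(): return np.array(env.get_wrist_force())
E
python3 - <<'E'
from h import *
r=rot(25); g=hd(0)
print(env.ik(tcp(g,r,.16),qw(r)))
env.movep(tcp(g,r,.23),qw(r)); print(env.get_t(),W())
env.move_linear(tcp(g,r,.160),rate=.1); print(env.get_t(),W())
env.grab(30); print(env.get_t(),W(),env.get_finger_gap(),env.get_gripper_force())
print(tcp(g,r,.16),env.get_tool_pos())
save(env.read_camera("scene"),"g1.png")
E
```

```text
[-0.21383126 -0.05190062 -0.89460369  0.32457617  0.17077214  1.19197661]
3.4333 [ 0.5356952  -0.09524752  0.28757984]
4.2833 [-0.08913316 -0.16109956  0.00802413]
4.9583 [-1.20358511  0.12112155  2.40148314] 0.008557150954505047 29.322106540203094
[0.4007306  0.00163319 0.26750925] [0.40087736 0.00164654 0.2677758 ]
```

View pics/g1.png

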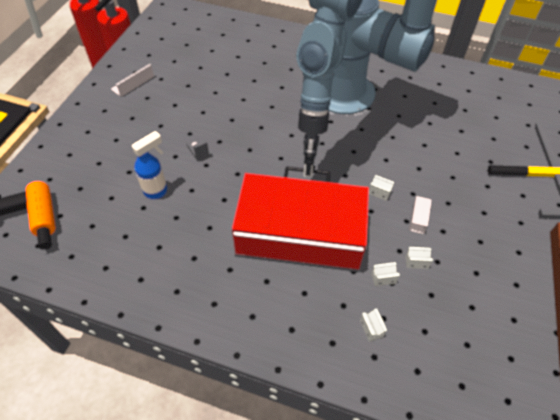

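The fingers hold the handle bar at about (308,175), and the 8.6 mm gap fits the bar. Next I lift along the arc, watching the force.

```bash
python3 - <<'E'
from h import *
p0=np.array(env.get_tool_pos()); h0=hd(0)
for t in np.linspace(0,1.28,11)[1:]:
    env.move_linear(p0+hd(t)-h0,rate=.12); w=W()
    tg=np.r_[F*np.sin(t),np.cos(t)]; ra=np.r_[-F*np.cos(t),np.sin(t)]
    print(round(t,2),round(env.get_t(),2),"tan",round(w@tg,1),"rad",round(w@ra,1),"lat",round(w[:2]@L,1),round(env.get_finger_gap()*1000,1))
    if np.linalg.norm(w)>22: break
np.save("p0.npy",p0)
E
```

```text
0.13 5.38 tan -3.4 rad -8.4 lat 0.9 8.7
0.26 5.76 tan -2.8 rad -15.0 lat 1.5 8.6
0.38 6.13 tan -2.3 rad -23.5 lat 1.2 8.3
```

The radial force comes from a sign error in my arc formula: the 7.5 mm term should be added. I'm fixing it and continuing.

```bash
sed -i 's/np.cos(t)-.0075\*np.sin(t)/np.cos(t)+.0075*np.sin(t)/' h.py; python3 - <<'E'
from h import *
p0=np.load("p0.npy") if __import__("os").path.exists("p0.npy") else None
h0=hd(0)
for t in [.384]+list(np.linspace(.384,1.28,8)[1:]):
    env.move_linear(p0+hd(t)-h0,rate=.12); w=W()
    tg=np.r_[F*np.sin(t),np.cos(t)]; ra=np.r_[-F*np.cos(t),np.sin(t)]
    print(round(t,2),round(env.get_t(),2),"tan",round(w@tg,1),"rad",round(w@ra,1),"lat",round(w[:2]@L,1),round(env.get_finger_gap()*1000,1))
    if np.linalg.norm(w)>18: break
E
```

```text
0.38 6.38 tan -1.6 rad 3.2 lat -1.5 8.4
0.51 6.76 tan -1.4 rad 12.3 lat -1.9 8.5
0.64 7.13 tan -0.5 rad 20.8 lat -1.2 8.7
```

```bash
python3 - <<'E'
from h import *
c=env.read_camera("scene"); save(c,"g2.png")
for n in("lid_handle","lid_hinge"):
  for d in env.place_of(n,c)[:2]: print(n,d["conf"],c2w(d["centre"],c))
p=np.array(env.get_tool_pos()); print("bar model",hd(.64),"tcp",p,"cmd",np.load("p0.npy")+hd(.64)-hd(0),"bar in tool",rot(25).inv().apply(hd(.64)-p), W())
P=cloud(c); m=(c["image"][...,0]>120)&(c["image"][...,1]<60)&(P[...,2]>.14)&(P[...,0]<.75)&(P[...,0]>.4)
q=P[m]-np.r_[C+F*.0875,.115]; x=q[:,:2]@F; A=np.polyfit(x,q[:,2],1); print("lid angle",-np.arctan(A[0]),A[1])
E
```

```text
lid_handle 0.88 [0.50991664 0.02356479 0.24108297]
lid_hinge 0.73 [0.67320819 0.05881446 0.11353019]
lid_hinge 0.39 [ 0.58178384 -0.39336234 -0.00310477]
bar model [0.51270467 0.02433146 0.24821835] tcp [0.44431455 0.01055521 0.39270738] cmd [0.4465931  0.01090204 0.39348769] bar in tool [-8.53759734e-05  2.16376260e-03  1.60434990e-01] [-16.36884983  -4.26639635  11.02321802]
lid angle 0.6172375698640987 0.01751342780849428
```

View pics/g2.png

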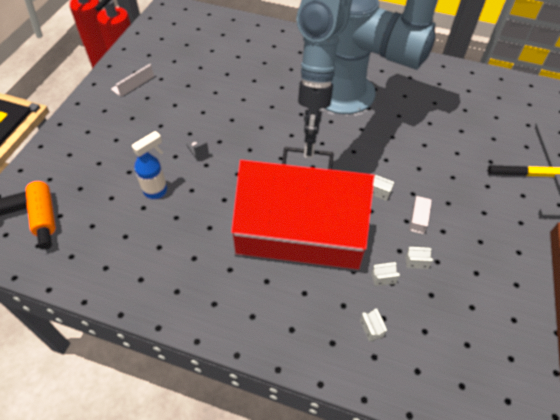

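The lid is at about 0.62 rad with the fingers on the bar at (310,155). The bar has slipped about 5 mm toward the fingertips. I'll relax the radial force, grip harder and carry on with force-corrected radial motion.

```bash
cat >> h.py <<'E'
def step(p0,t,off,rate=.12,g=.15e-3,cap=1.5e-3):
    env.move_linear(p0+hd(t)-hd(0)+off,rate=rate); w=W()
    tg=np.r_[F*np.sin(t),np.cos(t)]; ra=np.r_[-F*np.cos(t),np.sin(t)]
    print(round(t,3),round(env.get_t(),2),"tan %.1f rad %.1f lat %.1f"%(w@tg,w@ra,w[:2]@L),np.round(off*1000,1))
    return off+np.clip(g*(w@ra),-cap,cap)*ra+np.r_[L,0]*np.clip(g*(w[:2]@L),-cap,cap), w@tg, w@ra
E
python3 - <<'E'
from h import *
p0=np.load("p0.npy"); off=np.zeros(3)
t=.64; ra=np.r_[-F*np.cos(t),np.sin(t)]; off=.004*ra
off,_,_=step(p0,t,off)
env.grab(60)
for t in np.arange(.7,1.29,.0725):
    off,tn,rd=step(p0,t,off)
    if abs(tn)>10 or abs(rd)>18: break
np.save("off.npy",off); np.save("t.npy",t); print(env.get_finger_gap())
c=env.read_camera("scene"); save(c,"g3.png")
for d in env.place_of("lid_handle",c)[:1]: print(c2w(d["centre"],c),hd(t))
E
```

```text
0.64 7.53 tan -1.9 rad -8.3 lat -0.8 [-3.1 -0.6  2.4]
0.7 8.01 tan -1.4 rad 7.8 lat -0.6 [-2.1 -0.6  1.6]
0.772 8.28 tan -1.7 rad -3.2 lat -0.4 [-3.  -0.8  2.4]
0.845 8.56 tan -0.9 rad -6.1 lat 0.5 [-2.7 -0.8  2.1]
0.918 8.84 tan -0.8 rad 6.0 lat 1.8 [-2.1 -0.6  1.4]
0.99 9.12 tan -0.9 rad 2.7 lat 0.3 [-2.7 -0.5  2.1]
1.062 9.39 tan 0.9 rad 3.3 lat 0.1 [-2.9 -0.5  2.4]
1.135 9.67 tan 1.8 rad 3.7 lat -0.8 [-3.1 -0.5  2.9]
1.208 9.94 tan 1.3 rad 3.6 lat 0.6 [-3.3 -0.7  3.4]
1.28 10.22 tan 2.0 rad -2.0 lat -1.8 [-3.5 -0.6  3.9]
0.007100213370713931
[0.6200778  0.04585872 0.31644298] [0.62294472 0.04667823 0.32120774]
```

```bash
python3 - <<'E'
from h import *
p0=np.load("p0.npy"); off=np.load("off.npy"); t=float(np.load("t.npy")); hist=[]
while t<1.70:
    t+=.006
    off,tn,rd=step(p0,t,off,rate=.05); hist.append(tn)
    if tn<-5 or abs(rd)>15: break
np.save("off.npy",off); np.save("t.npy",t)
env.pause(.3); print(W())
c=env.read_camera("scene"); d2=env.read_camera("top"); save(c,"g3.png")
for cc in (c,d2):
  for n in("lid_handle","elbow_knob"):
    for d in env.place_of(n,cc)[:1]:
      w=c2w(d["centre"],cc); print(n,d["conf"],w,"chest",(w[:2]-C)@F,(w[:2]-C)@L)
print(hd(t))
E
```

```text
1.286 10.57 tan -1.5 rad -1.5 lat -1.9 [-3.4 -0.9  3.6]
1.292 10.82 tan -2.5 rad 2.1 lat -1.3 [-3.3 -1.1  3.4]
1.298 11.07 tan -3.1 rad -0.5 lat 0.2 [-3.3 -1.3  3.7]
1.304 11.32 tan -3.0 rad -1.1 lat 0.8 [-3.3 -1.3  3.6]
1.31 11.57 tan -2.4 rad -2.5 lat 0.8 [-3.3 -1.2  3.4]
1.316 11.82 tan -1.7 rad -1.1 lat 1.0 [-3.2 -1.   3.1]
1.322 12.07 tan -1.5 rad -0.1 lat 1.2 [-3.2 -0.9  2.9]
1.328 12.32 tan -1.5 rad 1.7 lat 0.4 [-3.2 -0.7  2.9]
1.334 12.57 tan -3.4 rad 1.7 lat -0.2 [-3.3 -0.7  3.1]
1.34 12.82 tan -3.0 rad -0.2 lat -0.7 [-3.4 -0.7  3.4]
1.346 13.07 tan -2.8 rad -0.4 lat -0.9 [-3.3 -0.8  3.4]
1.352 13.32 tan -1.9 rad 0.1 lat -1.8 [-3.3 -0.9  3.3]
1.358 13.57 tan -1.6 rad 0.7 lat -0.0 [-3.2 -1.2  3.3]
1.364 13.82 tan -0.5 rad 0.6 lat 1.3 [-3.3 -1.2  3.4]
1.37 14.07 tan -0.5 rad 0.6 lat 1.0 [-3.3 -1.   3.5]
1.376 14.32 tan -1.0 rad 1.5 lat 0.6 [-3.4 -0.9  3.6]
1.382 14.57 tan -0.5 rad 0.5 lat -0.8 [-3.4 -0.8  3.8]
1.388 14.82 tan -1.3 rad 0.2 lat -1.2 [-3.4 -0.9  3.9]
1.394 15.07 tan -1.5 rad 0.4 lat -0.1 [-3.4 -1.1  3.9]
1.4 15.32 tan -1.1 rad 0.0 lat -0.1 [-3.4 -1.1  4. ]
1.406 
[... 227 characters left out ...]
 -1.5 rad 0.0 lat 0.2 [-3.4 -0.9  3.9]
1.436 16.82 tan -1.1 rad 1.3 lat -0.3 [-3.4 -0.9  3.9]
1.442 17.07 tan -2.0 rad -2.0 lat -0.2 [-3.4 -0.9  4. ]
1.448 17.32 tan -1.1 rad -0.1 lat -0.8 [-3.4 -1.   3.7]
1.454 17.57 tan -2.3 rad -0.3 lat -0.1 [-3.4 -1.1  3.7]
1.46 17.82 tan 0.4 rad -0.9 lat 1.3 [-3.4 -1.1  3.7]
1.466 18.07 tan -4.8 rad 4.2 lat -0.2 [-3.4 -0.9  3.5]
1.472 18.32 tan -8.0 rad 5.4 lat -0.4 [-3.4 -0.9  4.2]
[-8.46265726 -1.80736931  3.84000583]
lid_handle 0.83 [0.65922587 0.05448068 0.32250927] chest 0.07072283160525136 0.0004389729986049611
elbow_knob 0.48 [ 0.61247518 -0.0790074   0.16732257] chest -0.0016159520441845262 -0.12110030754120277
[0.66247987 0.0546924  0.3277011 ]
```

View pics/g3.png

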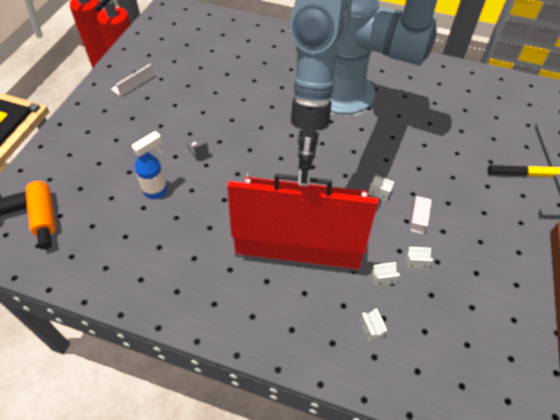

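The lid is nearly upright with its stop at about 1.47 rad, and the knob reads 52 mm above the rim and 89 mm in front of the hinge, which fits "locked". Next I ease off, release and go look at the V-block.

```bash
python3 - <<'E'
from h import *
p0=np.load("p0.npy"); off=np.load("off.npy"); t=float(np.load("t.npy"))
env.move_linear(p0+hd(t-.010)-hd(0)+off,rate=.05); print(W())
env.pause(.2); env.ungrasp(); 
p=np.array(env.get_tool_pos()); env.move_linear(tcp(p,rot(25),.10),rate=.25)
b=env.read_camera("scene"); print("t",env.get_t())
for n in("lid_handle","elbow_knob"):
    for d in env.place_of(n,b)[:1]:
      w=c2w(d["centre"],b); print(n,d["conf"],w,"chest",(w[:2]-C)@F,(w[:2]-C)@L)
r=rot(0,yaw=.5)
env.movep(tcp([.572,.350,.19],r),qw(r))
c=env.read_camera("wrist"); a=env.read_camera("top"); save(c,"w1.png"); save(a,"top1.png"); P=cloud(c)
cv2.imwrite("pics/wt.png",np.hstack([c["image"][::1,::1],a["image"][100:300,120:400].repeat(2,0).repeat(2,1)[:420,:560]])[:,:,::-1][:,:1120]) 
for d in env.place_of("vblock",c): print("vb",d["conf"],c2w(d["centre"],c))
for d in env.place_of("elbow_knob",a)[:1]:
      w=c2w(d["centre"],a); print("knob top",d["conf"],w,"chest",(w[:2]-C)@F,(w[:2]-C)@L)
for d in env.regions_of("vblock",c):
    p=P[d["pixels"]&(c["z_map"]>0)]; p=p[(p[:,2]>.025)&(p[:,2]<.055)]
    if len(p)>50: print(d["conf"],len(p),np.percentile(p[:,2],[2,50,98]),axes(p))
print(env.get_t())
im=np.zeros((420,800,3),np.uint8); im[:300,:400]=cv2.resize(c["image"],(400,300)); im[:400,400:]=cv2.resize(a["image"][110:310,140:340],(400,400)); cv2.imwrite("pics/wt.png",im[:,:,::-1])
E
```

```text
[ 0.44595383 -0.53552608 -4.21049361]
t 20.7
lid_handle 0.75 [0.6564365  0.04970069 0.32414973] chest 0.06703942196154561 -0.0036915682001835127Traceback (most recent call last):
  File "<stdin>", line 13, in <module>
    return _nx.concatenate(arrs, 1, dtype=dtype, casting=casting)
           ~~~~~~~~~~~~~~~^^^^^^^^^^^^^^^^^^^^^^^^^^^^^^^^^^^^^^^
ValueError: all the input array dimensions except for the concatenation axis must match exactly, but along dimension 0, the array at index 0 has size 420 and the array at index 1 has size 400
```

```bash
python3 - <<'E'
from h import *
c=env.read_camera("wrist"); a=env.read_camera("top"); P=cloud(c)
im=np.zeros((420,800,3),np.uint8); im[:300,:400]=cv2.resize(c["image"],(400,300)); im[:400,400:]=cv2.resize(a["image"][110:310,140:340],(400,400)); cv2.imwrite("pics/wt.png",im[:,:,::-1])
for d in env.place_of("vblock",c): print("vb",d["conf"],c2w(d["centre"],c))
for d in env.place_of("elbow_knob",a)[:1]:
      w=c2w(d["centre"],a); print("knob top",d["conf"],w,"chest",(w[:2]-C)@F,(w[:2]-C)@L)
for d in env.regions_of("vblock",c):
    p=P[d["pixels"]&(c["z_map"]>0)]; p=p[(p[:,2]>.025)&(p[:,2]<.055)]
    if len(p)>50: print(d["conf"],len(p),np.percentile(p[:,2],[2,50,98]),axes(p))
print(env.get_t())
E
```

```text
vb 0.93 [6.44360005e-01 2.77779840e-01 6.88594495e-05]
vb 0.83 [ 0.37671679  0.20853341 -0.00329707]
vb 0.61 [0.56823931 0.35133669 0.00137271]
knob top 0.62 [ 0.61214551 -0.07960856  0.16919605] chest -0.0020584753793541233 -0.12162398416596465
0.84 2748 [0.02675905 0.03782887 0.04562591] (array([0.64416968, 0.27717264]), [36.16099166870117, 56.4752082824707], np.float64(-1.0879981444925066))
0.75 3305 [0.02890176 0.03823585 0.04570953] (array([0.56918719, 0.34881378]), [35.960853576660156, 55.42583465576172], np.float64(-1.2902182910698121))
0.7 573 [0.02528515 0.03301369 0.04487086] (array([0.39603448, 0.21619307]), [17.47368049621582, 45.457359313964844], np.float64(-1.2878909878827054))
22.6
```

View pics/wt.png

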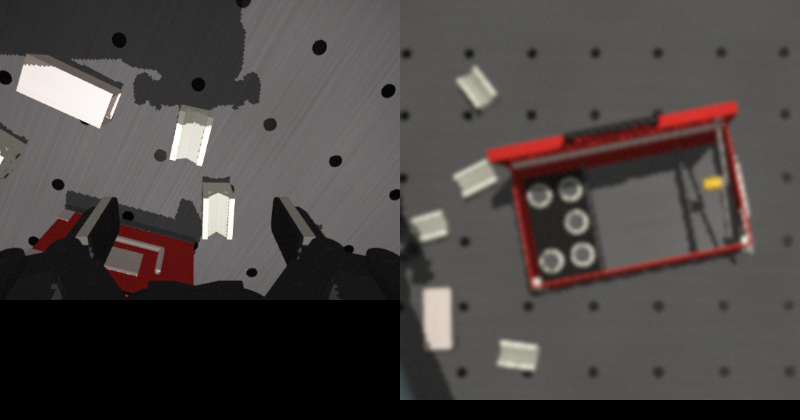

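The block is found: centre (0.569, 0.349), 36 x 55 mm, long-axis angle -1.29 rad. The lid stands by itself with the stay straight (knob at crop (713,183)). Now I grasp the block and place it.

```bash
python3 - <<'E'
from h import *
r=rot(0,yaw=.281); b=np.array([.569,.349])
env.movep(tcp([*b,.10],r),qw(r)); env.move_linear(tcp([*b,.024],r),rate=.12)
env.grab(60); print("gap",env.get_finger_gap(),env.get_t(),W())
env.move_linear(tcp([*b,.22],r),rate=.3); print("lift gap",env.get_finger_gap(),W())
r2=rot(0)
env.move_linear(tcp(ch(-.012,.27,.22),r),rate=.3)
env.move_linear(tcp(ch(-.012,-.0125,.22),r2),rate=.3,rot=qw(r2)); print(env.get_t(),env.get_finger_gap())
env.move_linear(tcp(ch(-.012,-.0125,.036),r2),rate=.2); w0=W()
z=.036
while z>.027:
    z-=.001; env.move_linear(tcp(ch(-.012,-.0125,z),r2),rate=.04)
    if W()[2]-w0[2]>4: break
print("z",z,W()-w0,env.get_t())
env.ungrasp(); env.move_linear(tcp(ch(-.012,-.0125,.24),r2),rate=.3)
env.move_linear(tcp(ch(-.15,-.10,.30),r2),rate=.35)
c=env.read_camera("wrist"); a=env.read_camera("top")
for n,cc in(("elbow_knob",c),("elbow_knob",a),("stay_foot_pin",c),("stay_foot_pin",a),("vblock",a),("lid_handle",a)):
    for d in env.place_of(n,cc)[:4]:
      w=c2w(d["centre"],cc); print(n,d["conf"],w,"chest",(w[:2]-C)@F,(w[:2]-C)@L)
print(env.get_t())
im=np.zeros((420,800,3),np.uint8); im[:300,:400]=cv2.resize(c["image"],(400,300)); im[:400,400:]=cv2.resize(a["image"][110:310,140:340],(400,400)); cv2.imwrite("pics/wt2.png",im[:,:,::-1])
E
```

```text
gap 0.03515851923517292 24.35 [0.46661568 1.04168852 3.60736079]
lift gap 0.03511906984890933 [-0.25349717  0.7977525  -4.05275603]
26.6083 0.03495651292094057
z 0.029999999999999992 [-1.36203869  0.8034906   5.94934821] 29.175
elbow_knob 0.76 [ 0.61225498 -0.0786172   0.170141  ] chest -0.001754236327409986 -0.12067413814753816
elbow_knob 0.5 [ 0.61161879 -0.07630488  0.16782554] chest -0.0019183593540888562 -0.11828151917883985
stay_foot_pin 0.93 [ 0.55063372 -0.10518272  0.10187166] chest -0.0674249330955902 -0.13446785822127294
vblock 0.69 [ 7.85062474e-01  2.80675040e-01 -6.74617760e-04] chest 0.23898896022989735 0.1971246322136115
vblock 0.61 [ 0.37530824  0.20937355 -0.00054348] chest -0.17676288657382894 0.20865002513856828
vblock 0.59 [0.6396048  0.27560527 0.00086271] chest 0.09542355056962165 0.22105389833726657
vblock 0.51 [0.57928255 0.02541847 0.00534804] chest -0.013400722648142637 -0.012161644345732954
lid_handle 0.6 [0.66177323 0.05161269 0.32680342] chest 0.07264963125191541 -0.002877927342839052
31.6167
```

View pics/wt2.png

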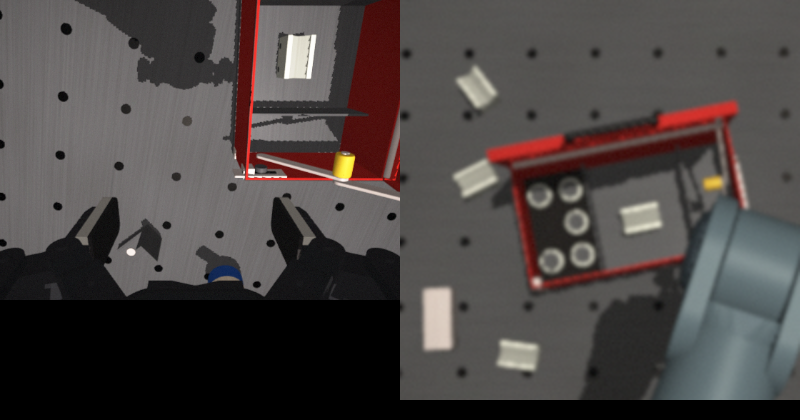

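The V-block sits in the middle compartment at (640,218) in the crop. The knob is at chest (-2, -119, z 169) mm and the foot pin at (-67, z 102), so the link measures 93.8 mm, as it should. Now I push the knob along its arc.

```bash
cat > push.py <<'E'
from h import *
import sys
FX,FZ,LK=-.0674,.102,.094
th0=np.arctan2(.0685,.0656)
def tip(th,gap,al):
    r=rot(np.degrees(al)); u=np.array([np.sin(th),-np.cos(th)])
    x=FX+LK*np.cos(th)-(.009+gap)*u[0]; z=FZ+LK*np.sin(th)-(.009+gap)*u[1]
    return tcp(ch(x,-.115,z),r,.173),qw(r)
E
python3 - <<'E'
from push import *
ths=th0-np.arange(0,.40,.04); al=lambda th: min(th,np.radians(40))
ok=[env.ik(*tip(t,.0,al(t))) for t in ths]+[env.ik(*tip(th0,.05,al(th0)))]
print([o is not None for o in ok],np.round(ok[0],2),np.round(ok[-2],2))
assert all(o is not None for o in ok)
env.grab(20)
p,q=tip(th0,.05,al(th0)); env.movep(p,q); w0=W(); print(env.get_t(),env.get_finger_gap())
p,q=tip(th0,.004,al(th0)); env.move_linear(p,rate=.12); print(W()-w0)
for t in ths:
    p,q=tip(t,0,al(t)); env.move_linear(p,rate=.06,rot=q); w=W()-w0
    print(round(t,2),round(env.get_t(),2),np.round(np.r_[w[:2]@F,w[:2]@L,w[2]],1))
    if np.linalg.norm(w)>30: break
c=env.read_camera("scene"); a=env.read_camera("top")
for cc in(c,a):
  for n in("elbow_knob","lid_handle"):
    for d in env.place_of(n,cc)[:1]:
      w=c2w(d["centre"],cc); print(n,d["conf"],w,"chest",(w[:2]-C)@F,(w[:2]-C)@L)
print(env.get_t())
E
```

```text
[True, True, True, True, True, True, True, True, True, True, True] [-0.42  0.05 -0.76  0.16  0.38  1.07] [-0.32  0.21 -0.48  0.49  0.22  1.1 ]
33.3583 0.0001959392869703178
[-2.20810462  0.39258933 -1.13710061]
0.81 34.14 [-1.3  1.8 -0.2]
0.77 34.39 [-1.   0.6  0.2]
0.73 34.64 [-3.2  0.1 -0.8]
0.69 34.89 [-4.1  0.6  0.5]
0.65 35.17 [-2.9  0.7  1.7]
0.61 35.46 [-4.6  0.8  3.5]
0.57 35.74 [-4.1  0.4  3.7]
0.53 36.02 [-4.2  0.8  3.9]
0.49 36.31 [-6.4 -0.8  3.3]
0.45 36.59 [-5.6 -1.7  4.2]
lid_handle 0.58 [0.64071051 0.04645084 0.32008995] chest 0.05098126333978631 -0.0037523722607645336
elbow_knob 0.52 [ 0.40323967 -0.34593458  0.00087228] chest -0.2597109191727133 -0.3411380335767106
lid_handle 0.77 [0.63955622 0.04729353 0.32713402] chest 0.050017397078352475 -0.0026971534083427198
36.8917
```

```bash
python3 - <<'E'
from push import *
for t in (.42,.40):
    p,q=tip(t,0,t); env.move_linear(p,rate=.06,rot=q)
print(W()); p,q=tip(.40,.08,.40); env.move_linear(p,rate=.2)
env.ungrasp()
r=rot(25); env.movep(tcp(ch(-.03,0,.40),r),qw(r))
c=env.read_camera("scene"); a=env.read_camera("top"); w_=env.read_camera("wrist")
for cc in(c,a,w_):
  for n in("elbow_knob","lid_handle"):
    for d in env.place_of(n,cc)[:1]:
      w=c2w(d["centre"],cc); print(n,d["conf"],w,"chest",(w[:2]-C)@F,(w[:2]-C)@L)
print(env.get_t(),env.get_tool_pos())
im=np.zeros((420,800,3),np.uint8); im[:300,:400]=cv2.resize(w_["image"],(400,300)); im[:400,400:]=cv2.resize(a["image"][110:310,140:340],(400,400)); cv2.imwrite("pics/wt3.png",im[:,:,::-1])
E
```

```text
[-5.77051136 -2.94912937  4.5483526 ]
lid_handle 0.72 [0.63457472 0.05076203 0.31719588] chest 0.04582427382330944 0.0016918769013722097
elbow_knob 0.6 [0.67510952 0.05313226 0.11336131] chest 0.08602197699320631 -0.004038161709523238
lid_handle 0.74 [0.63232994 0.04732234 0.32525253] chest 0.04294088002801272 -0.0012332812495313686
elbow_knob 0.9 [ 0.63357798 -0.07508419  0.14130972] chest 0.019845622200353193 -0.12144777561377829
lid_handle 0.74 [0.63177217 0.04458267 0.32193874] chest 0.04184994161603444 -0.003807524260743024
39.9917 [0.49652315 0.02072856 0.53993388]
```

View pics/wt3.png

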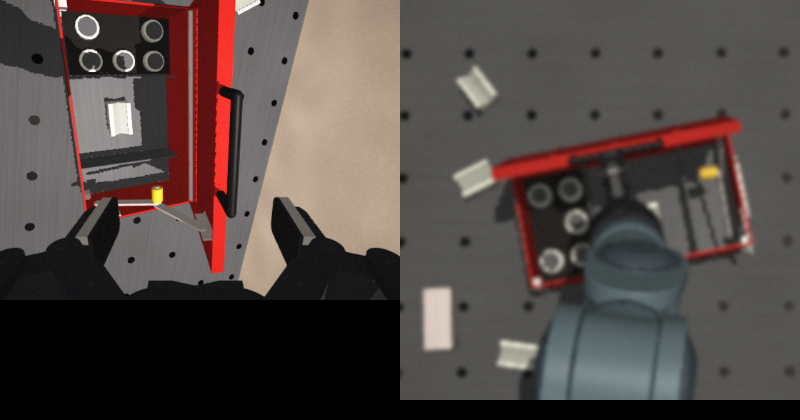

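The stay is broken: the knob is at chest (20, z 141) mm, about 36 mm along its arc. The lid stays up at about 1.33 rad. Now I regrasp the handle and lower the lid.

```bash
python3 - <<'E'
from h import *
r=rot(25); t=1.327; g=hd(t)
env.movep(tcp(g,r,.23),qw(r)); env.move_linear(tcp(g,r,.160),rate=.12); print(W())
env.grab(60); print("gap",env.get_finger_gap(),W(),env.get_t())
p=np.array(env.get_tool_pos()); p0=p-hd(t)+hd(0); off=np.zeros(3); np.save("p0b.npy",p0)
for t in np.linspace(1.327,.10,17)[1:]:
    off,tn,rd=step(p0,t,off,rate=.1)
    if abs(tn)>15 or abs(rd)>22: break
np.save("offb.npy",off); np.save("tb.npy",t); print(env.get_finger_gap())
c=env.read_camera("scene")
for d in env.place_of("lid_handle",c)[:1]: print(c2w(d["centre"],c),hd(t))
E
```

```text
[ 0.88652527 -0.48969329 -0.59800824]
gap 0.007769874163511358 [-1.95880637  0.37375976  0.5483296 ] 41.7083
1.25 42.02 tan -0.2 rad 1.1 lat 0.2 [0. 0. 0.]
1.174 42.34 tan -1.8 rad 2.4 lat 0.6 [-0.1  0.   0.2]
1.097 42.66 tan -1.6 rad 4.7 lat 0.7 [-0.2  0.1  0.5]
1.02 42.98 tan -0.9 rad -1.2 lat -0.0 [-0.5  0.1  1.1]
0.944 43.29 tan -2.0 rad 3.4 lat 1.9 [-0.5  0.1  1. ]
0.867 43.61 tan -2.4 rad 2.7 lat 0.6 [-0.8  0.4  1.4]
0.79 43.92 tan -2.7 rad 4.2 lat 0.2 [-1.1  0.4  1.7]
0.714 44.24 tan -3.1 rad -1.4 lat -0.3 [-1.5  0.3  2.1]
0.637 44.56 tan -2.9 rad -1.6 lat 1.2 [-1.3  0.3  2. ]
0.56 44.88 tan -3.6 rad -5.9 lat -0.2 [-1.2  0.5  1.8]
0.483 45.19 tan -4.2 rad -2.5 lat 0.1 [-0.5  0.7  1.4]
0.407 45.51 tan -4.0 rad 4.3 lat -0.1 [-0.1  0.7  1.2]
0.33 45.83 tan -4.6 rad 3.2 lat -0.1 [-0.7  0.6  1.5]
0.253 46.14 tan -4.3 rad -3.5 lat 1.9 [-1.2  0.5  1.6]
0.177 46.46 tan -5.2 rad 0.6 lat -0.2 [-0.7  0.9  1.5]
0.1 46.77 tan -3.4 rad 1.6 lat -0.4 [-0.8  0.8  1.5]
0.007732014260475805
[0.46835348 0.01780537 0.13710921] [0.46877837 0.01542716 0.14372705]
```

```bash
python3 - <<'E'
from h import *
p0=np.load("p0b.npy"); off=np.load("offb.npy"); t=float(np.load("tb.npy"))
while t>-.06:
    t-=.008; off,tn,rd=step(p0,t,off,rate=.05)
    if tn>5 or abs(rd)>20: break
c=env.read_camera("scene"); P=cloud(c); save(c,"end0.png")
print(env.get_tool_pos(),np.load("p0.npy"))
for d in env.place_of("lid_handle",c)[:1]: print(c2w(d["centre"],c),hd(0))
m=(c["image"][...,0]>120)&(c["image"][...,1]<60)&(P[...,2]>.122)&(P[...,2]<.16)
q=P[m]; q=q[abs((q[:,:2]-C)@L)<.15]; x=(q[:,:2]-C)@F; print("lid fit",np.polyfit(x,q[:,2],1),np.median(q[:,2]))
E
```

```text
0.092 47.12 tan -0.3 rad 3.9 lat 2.0 [-1.   0.7  1.5]
0.084 47.38 tan -1.3 rad 0.3 lat -0.0 [-1.6  0.9  1.6]
0.076 47.62 tan -1.8 rad -3.2 lat -0.1 [-1.7  0.9  1.6]
0.068 47.88 tan -4.4 rad -3.6 lat -1.4 [-1.2  1.   1.5]
0.06 48.12 tan -5.8 rad -1.6 lat -0.9 [-0.6  0.9  1.5]
0.052 48.38 tan -4.8 rad -0.5 lat -1.5 [-0.4  0.8  1.5]
0.044 48.62 tan -6.1 rad 0.7 lat -0.3 [-0.3  0.6  1.5]
0.036 48.88 tan -4.6 rad 2.4 lat 0.5 [-0.4  0.5  1.5]
0.028 49.12 tan -3.6 rad 1.7 lat 0.3 [-0.7  0.5  1.5]
0.02 49.38 tan -4.1 rad 1.8 lat 1.1 [-1.   0.5  1.5]
0.012 49.62 tan -4.9 rad -0.5 lat 2.2 [-1.3  0.6  1.5]
0.004 49.88 tan 0.0 rad 3.2 lat 0.5 [-1.3  1.   1.5]
-0.004 50.12 tan 9.4 rad 7.4 lat 1.9 [-1.8  1.   1.5]
[0.39949964 0.0024348  0.26947624] [0.40089008 0.00163758 0.26776934]
[0.46627861 0.01445708 0.12087456] [0.46700164 0.015067   0.1225    ]
lid fit [0.00111293 0.12784814] 0.12781960643638357
```

The lid is shut: its plane is at the starting height (0.1278 m) with zero slope, and it pushes back firmly. Now I release, retreat and check.

```bash
python3 - <<'E'
from h import *
env.ungrasp(); r=rot(25); p=np.array(env.get_tool_pos()); env.move_linear(tcp(p,r,.10),rate=.15)
env.pause(.3); c=env.read_camera("scene"); P=cloud(c); save(c,"end1.png")
for n in("lid_handle","tube","stop","spray","vblock"):
  for d in env.place_of(n,c): print(n,round(d["conf"],2),np.round(c2w(d["centre"],c),3))
m=(c["image"][...,0]>120)&(c["image"][...,1]<60)&(P[...,2]>.122)&(P[...,2]<.16)
q=P[m]; q=q[abs((q[:,:2]-C)@L)<.15]; x=(q[:,:2]-C)@F; print("lid fit",np.polyfit(x,q[:,2],1)); print(env.get_t(),W())
E
```

```text
lid_handle 0.56 [0.465 0.013 0.117]
tube 0.61 [ 0.432  0.331 -0.001]
stop 0.89 [ 0.405 -0.343 -0.005]
spray 0.77 [ 0.583 -0.393 -0.004]
vblock 0.96 [0.646 0.281 0.002]
vblock 0.81 [ 0.786  0.283 -0.002]
vblock 0.17 [ 0.405 -0.34  -0.003]
lid fit [0.00156741 0.12787559]
52.375 [ 1.00284957 -0.02539664 -0.65749738]
```

View pics/end1.png

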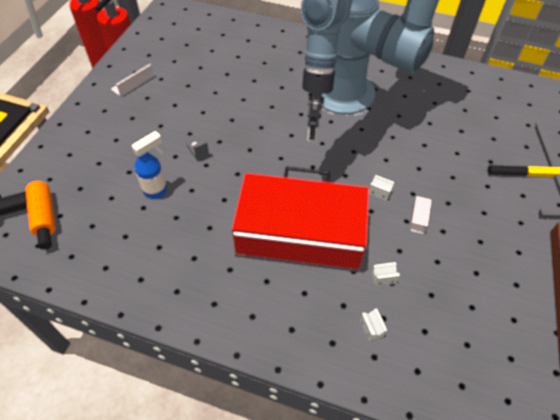

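The chest is shut at (302,220), the gripper is clear at (312,115), the three other V-blocks, the tube, stop and spray are where they were.

```bash
python3 -c "
from bench import env
print(env.close_job())"
```

```text
the job is handed in; nothing more can be done
None
```

The V-block is in the middle compartment, the stay was locked and then broken as asked, the lid is fully shut, the bystanders haven't moved, and I handed the job in at about 52 s; one slip: an early arc error put a brief 23 N sideways pull on the handle at about 0.4 rad, well before the stay's stop.

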